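# Set the sliding lid of the fruit keeper to its first airing hole

## Task

Set the fruit keeper to air: slide its bamboo lid to the right until you feel it come up tight against the rubber seal hidden in the metal hood, pressing only gently, then ease it back to the first airing hole and push the black-knobbed pin down until it is fully home in that hole. Leave the other things on the worktop where they are.

Things in the scene. Friction and masses are not known exactly. Their poses are not given: they have to be found in the camera images.
- keeper: The fruit keeper, a green box fixed to the worktop: 170 mm deep (x), 360 mm long (y), 115 mm high, with aluminium rails along its front and back rims up to 131 mm. Origin: centre of its underside. x points to its back, y to its left along the rails, z up. Its bamboo lid slides along y between the rails; right (-y) closes it. Lemons lie inside.
- lid_top (a point): Centre of the bamboo lid's top face, 127 mm above the worktop; axes as the keeper's. The lid is 142 mm wide, 330 mm long, 10 mm thick, and slides with about 2.5 N of friction.
- hood: Aluminium hood, 170 x 66 mm, fixed over the keeper's right end, its top at 137 mm; the lid's right edge runs in under it. Origin: middle of its right end, at 131 mm; axes as the keeper's. Inside, out of sight, a rubber seal lies across the lid's path: springy, about 2 N per mm of squeeze, up to 12 mm, spoilt by more than 16 N.
- lid_edge: Aluminium strip on the lid's right (leading) edge, 142 x 6 x 10 mm, which meets the seal; origin in the middle of that edge, at the lid's top; axes as the keeper's. Seal and hole strip are one unit, fitted differently in every keeper: within a span of 28 mm along the slide, and nothing visible tells where.
- lid (a joint): How far the lid stands open, m; grows as it slides left (keeper's +y), range -0.021 to 0.115. The first touch of the seal comes somewhere between -0.010 and 0.018 (at 0 the leading edge is 31 mm left of the hood's right end). The first airing hole is under the pin 10 mm back (left) of the first touch; two more follow 36 and 72 mm farther left.
- pin (a joint): How far the pin is pushed down, m: 0 up, 0.014 fully home. It slides straight down through the lid with about 2.5 N of friction and stays where it is left. Its flat-ended foot, 8 mm thick, meets the steel strip under the lid at 0.002 and goes farther only over an airing hole; the holes are 10 mm long along the slide, out of sight.
- pin_knob (a point): Centre of the black knob on the pin: an upright cylinder, 22 mm across, 26 mm high, 45 mm above the lid's top when the pin is up (172 mm above the worktop), 31 mm when home. It stands 50 mm in front of the keeper's middle line and 150 mm left of the lid's leading edge. The lid can be slid by this knob.
- jam_jar: Jam jar with a pale lid, 62 mm across, 99 mm high, stands right of the keeper; origin under its centre, z up.
- spice_0: Spice jar with a red cap, 45 mm across, 106 mm high, stands right of the keeper; origin under its centre, z up.
- spice_1: Another spice jar with a red cap, 45 mm across, 106 mm high, stands right of the keeper; origin under its centre, z up.
- pepper_mill: Wooden pepper mill, 58 mm across, 170 mm high, stands right of the keeper; origin under its centre, z up.
- used_mug: White mug with grey dots, 82 mm across, 91 mm high, stands left of the keeper; origin under its centre, z up.

How it is judged:
On the way, in this order (a step that is already met when the one before it is completed fails the run):
1. the lid is pressed up tight against the seal (more than 3 N) (contact force between lid_edge and hood above 3 N), for 0.15 s.
2. the lid is eased back clear of the seal (contact force between lid_edge and hood below 0.2 N), for 0.2 s.
At the end, for the whole second after the job is handed in: The pin is at least 11 mm down, home in the first airing hole (the lid stands less than 32 mm open, which only the first hole allows), the lid does not touch the seal and is at rest (value of joint pin above 0.011 m and value of joint lid below 0.032 m and contact force between lid_edge and hood below 0.2 N and not (velocity of joint lid above 0.005 m/s) and velocity of joint lid above -0.005 m/s).
It fails at once if the seal is pressed by the lid with more than 16 N (contact force between lid_edge and hood above 16 N).
It fails at once if a jar, the pepper mill or the mug is shifted by more than 30 mm or knocked over (distance of any of jam_jar, spice_0, spice_1, pepper_mill, used_mug from where it was at the start of the episode above 0.03 m or angle between any of jam_jar, spice_0, spice_1, pepper_mill, used_mug's own z axis and vertical above 0.5 rad).
It also fails if it takes over 48 s, if anything falls off the work surface, if the arm or the gripper's body presses on something with over 40 N, if the wrist force passes 120 N, or if a joint passes its speed limit or range.

## Robot

A 7-joint arm with a two-finger parallel gripper is mounted at the origin on a cart in front of the work surface, level with it; the furniture and walls round the work are solid. World frame = base frame: x ahead of the robot, y to its left, z up, the work surface at z = 0. Lengths are in m, angles in rad, forces in N, time in s.
With the tool pointing down it reaches from about 0.425 to 1.025 m from the base axis. Payload 9.4 kg.
Tool frame: the origin (TCP) lies on the centre line of the jaws, within the pads' length; the fingertips stand ahead of it and the grasp point (between the pads) lies 6 mm ahead of it (robot.tips_ahead is the z of the fingertips in the tool frame, in m); z points along the fingers, y is the line along which they close (so a half turn about z gives the same grasp; the last joint's range is limited). The gripper opens to 93 mm and grips with 3 to 60 N. Pads are 15 mm wide; open, the fingers measure 128 mm over their backs; the gripper's body (75 mm by 188 mm) begins 65 mm behind the grasp point.
Start: joints at [-1.302, 0.599, -0.003, 1.599, 0.002, 0.943, -0.08], TCP at [0.246, 0.682, 0.244] pointing down, gripper open.
Joint ranges: [-2.57, 2.57], [-0.35, 1.97], [-1.29, 1.29], [0.11, 2.56], [-1.05, 4.19], [0.11, 1.86], [-2.63, 2.63]. Speed limits (rad/s): [2.22, 2.22, 3.01, 3.01, 3.14, 3.14, 3.14].

## Interface

Orientations are given as a unit quaternion [x, y, z, w].
In Python, from station import robot gives the robot as it stands.
- The arm moves only by the tool jog_arm, never from a script. Its argument "motion" is a list of rows, each a list of 5 numbers: the shift along the tool's x, y, z in a scale on which 1.0 is 0.8 m, then the turn about the tool's z in normalised numbers (1 is 180 degrees), then the finger opening in m, from 0 to 0.093. In form: [[x, y, z, twist, gripper], ...]. A call has 1 to 12 rows; each row is the pose to reach, as a shift and turn from the pose commanded when the call began, along the tool's axes at that moment; what a row does not reach only later rows make up. A row lasts 1/12 s, in which the tool goes at most 41.7 mm and 7.16 degrees, less where a joint would pass 70% of its speed; a pose out of reach is approached as far as the arm can. No shift or turn number may pass 1 either way. A call with a gripper value outside its range is refused whole. The fingers move at their own pace and stop on an object; "force" is the grip in N (left out, the last holds). Time passes only in rows, so rows that repeat a pose let the fingers close. It gives the time, the measured TCP pose, the force, the opening and the grip force at its end, in the units of the state.
- robot.get_obs(): the state, without advancing time (a new reading comes with each control period).
- robot.grab_frame(name): name is "side" or "top"; returns the picture (420x560x3 uint8, blue, green, red); there is no depth.
- robot.camera_model(name): a dict with "intrinsics" (3x3 intrinsics, pixels), "rvec" (rotation vector, rad) and "tvec" (3), from world to camera coordinates, as OpenCV has them. Camera axes: x right, y down, z forward; pixel columns grow to the right and rows downward; lengths in m; the calibration is good to about 2 mm. A picture is of the moment at which its call begins. camera_model takes no time and is no camera call.
- robot.job_done(): hands the job in; it is judged then, once.
Trained networks look in the newest picture that a camera, given by its name, has taken for a name from the list of things; names that differ only in an ending like _2 or _b are one class to them, and where a whole thing is asked for, a point or a joint stands for the part that bears it (a point fixed in the world has none). Each returns a list of dicts, best first, with "conf" (0 to 1); they miss things now and then, are a little off and sometimes report something else, mostly with a low value. They report only what shows in the picture. A call takes as long as a camera call.
- robot.regions_of(camera, name): "pixels" (420x560 bool, what is visible of it) and "bbox" ([centre column, centre row, width, height] in pixels, round what is visible of it).
The state is a dict: "clock": time; "q": joint angles; "joint_vel": joint speeds; "effort": joint torques, N m; "tool_pos": TCP position; "eef_rot": TCP orientation; "wrist_force": force on the tool from outside, world axes, zero at the start; "wrist_torque": the same for the moment, N m; "gripper_width": opening from 0.0 (shut) to 1.0 (fully open); "grasp_force": force on a finger pad.
Only numpy, scipy, OpenCV 4.12 (cv2) and the standard library are available. Lean on these libraries where they do the work, as an engineer would, in place of code of your own. Each camera call takes 0.05 s, during which the arm holds its last target. There are 200 camera calls.

## Working session

There is one attempt and no reset: what is moved stays moved. The work goes in short steps, Python scripts to look and compute and a tool call to move; the robot and the scene stay as the last step left them, time stands still between calls to the robot, and variables do not carry over. Pictures are saved under pics/ and viewed, at most 10 in all, crops included, and the job is handed in when it is done.

Besides the shell and the picture viewer there is one more tool, called as name([rows], argument=value, ...), one row to a line, values as JSON. jog_arm: Moves the arm, as the interface text tells. Its arguments: {"type":"object","properties":{"motion":{"type":"array","items":{"type":"array","items":{"type":"number"}}},"force":{"type":"number"}},"required":["motion"]}

```bash
mkdir -p pics
cat > h.py <<'E'
import numpy as np, cv2
from station import robot
def cam(n):
    m=robot.camera_model(n); return np.array(m["intrinsics"],float),np.array(m["rvec"],float).reshape(3,1),np.array(m["tvec"],float).reshape(3,1)
def ray(n,u,v):
    K,r,t=cam(n); R=cv2.Rodrigues(r)[0]
    return (-R.T@t).ravel(), R.T@np.linalg.solve(K,[u,v,1.])
def atz(n,u,v,z):
    o,d=ray(n,u,v); return o+d*(z-o[2])/d[2]
def proj(n,P):
    K,r,t=cam(n); return cv2.projectPoints(np.array(P,float).reshape(-1,3),r,t,K,None)[0].reshape(-1,2)
E
python3 - <<'E'
from h import *
fs=[robot.grab_frame(n) for n in("side","top")]
for n,f in zip(("side","top"),fs): cv2.imwrite(f"pics/{n}0.png",f)
for n in("top","side"):
    for k in("pin_knob","keeper","hood","pepper_mill","lid_edge"):
        print(n,k,[(round(r["conf"],2),np.round(r["bbox"],1).tolist(),np.round(np.argwhere(r["pixels"]).mean(0)[::-1],1).tolist()) for r in robot.regions_of(n,k)[:2]])
    print(ray(n,280,210))
o=robot.get_obs(); print(o); print(robot.tips_ahead)
E
```

```text
top pin_knob [(0.39, [223.9, 223.9, 10.3, 9.0], [222.5, 222.5])]
top keeper [(0.91, [244.0, 220.3, 164.0, 97.3], [248.6, 218.0])]
top hood []
top pepper_mill [(0.94, [395.8, 228.8, 33.3, 29.1], [393.9, 227.6])]
top lid_edge [(0.55, [279.5, 222.7, 16.7, 40.8], [277.9, 222.8])]
(array([ 0.25501619, -0.05560646,  1.49724466]), array([ 0.23474237,  0.08615067, -0.96826804]))
side pin_knob [(0.55, [242.8, 212.3, 6.3, 14.5], [240.8, 211.4])]
side keeper [(0.84, [254.5, 233.3, 142.0, 67.1], [255.2, 230.6]), (0.72, [232.8, 218.9, 106.9, 33.1], [228.6, 218.5])]
side hood []
side pepper_mill [(0.52, [354.2, 193.5, 14.5, 22.0], [355.0, 190.3])]
side lid_edge []
(array([-0.80713758,  0.34090058,  0.75913359]), array([ 0.89191187, -0.18868241, -0.41105532]))
{'clock': 0.6, 'q': array([-1.30175625,  0.59928163, -0.00249242,  1.59943155,  0.00180069,
        0.9429134 , -0.0798072 ]), 'joint_vel': array([ 5.03506010e-04, -7.97063195e-04, -1.92345377e-03, -1.29082095e-03,
       -8.62604580e-04,  7.41356143e-04, -7.33126932e-05]), 'effort': array([-1.22977090e-03, -7.64431286e+01,  1.49560768e+00, -2.52609676e+01,
       -5.24188613e-02,  1.08053916e-02,  3.57710678e-05]), 'tool_pos': array([0.24570237, 0.68207303, 0.24361983]), 'eef_rot': array([ 1.72006017e-01,  9.85095899e-01, -1.81995523e-05,  2.40966314e-05]), 'wrist_force': array([-0.46000749,  0.07129528, -1.41683676]), 'wrist_torque': array([-0.05310407,  0.01083739, -0.05264177]), 'grasp_force': 0.0, 'gripper_width': 0.9998716895822616}
0.025
```

View pics/top0.png

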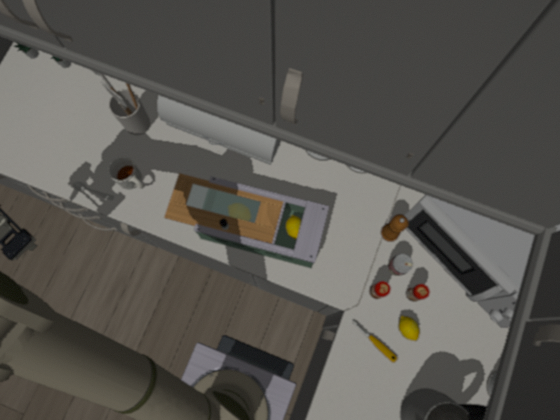

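View pics/side0.png

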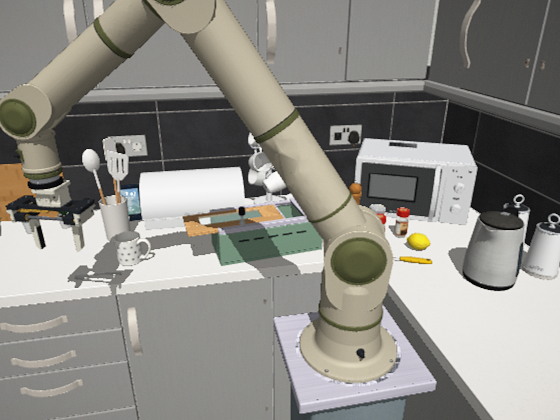

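Run:
```python
from h import *
oa,da=ray("top",222.5,222.5); ob,db=ray("side",240.8,211.4)
A=np.stack([da,-db],1); s=np.linalg.lstsq(A,ob-oa,rcond=None)[0]; print("tri",oa+da*s[0],ob+db*s[1])
f=np.vstack([cv2.resize(cv2.imread("pics/top0.png")[160:290,140:420],None,fx=2.2,fy=2.2),cv2.resize(cv2.imread("pics/side0.png")[160:290,150:430],None,fx=2.2,fy=2.2)])
cv2.imwrite("pics/crop0.png",f)
from scipy.spatial.transform import Rotation as R
print(R.from_quat(robot.get_obs()["eef_rot"]).as_matrix().round(3))
```

```text
tri [0.48265283 0.19886071 0.17187605] [0.4824589  0.19795928 0.17166967]
[[-0.941  0.339  0.   ]
 [ 0.339  0.941 -0.   ]
 [-0.    -0.    -1.   ]]
```

View pics/crop0.png

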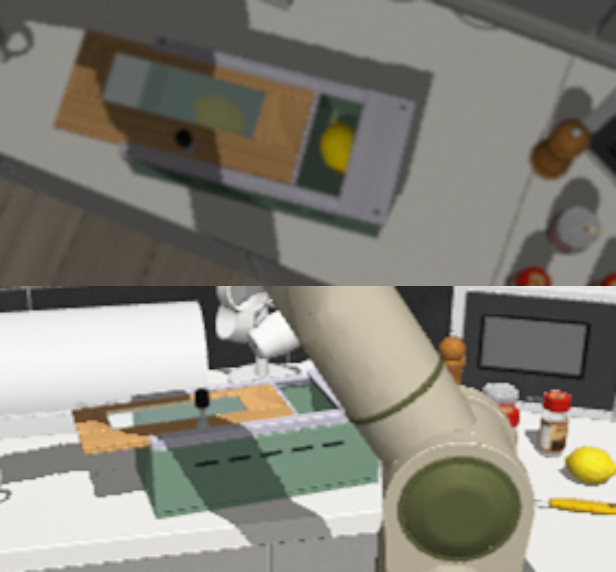

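The top view shows the keeper yawed slightly, with the knob at about (222,222), the hood corners at about (329,207) and (312,261), and the lid half open. In the side view the knob is at (241,211). The knob triangulates to z=0.172, which is what it should be. Next I'll work out the keeper's yaw and how far the lid is open.

Run:
```python
from h import *
c=lambda x,y,z:atz("top",x/2.2+140,y/2.2+160,z)
hb,hf=c(416,103,.137),c(378,218,.137)
rb0,rf0=c(160,40,.131),c(125,152,.131); rb1=c(365,90,.131)
eb,ef=c(316,93,.127),c(294,182,.127); lb,lf=c(88,32,.127),c(56,127,.127)
for n,p in dict(hb=hb,hf=hf,rb0=rb0,rf0=rf0,rb1=rb1,eb=eb,ef=ef,lb=lb,lf=lf).items(): print(n,p.round(4))
yaw=lambda v:np.degrees(np.arctan2(-v[0],v[1]))
print([round(yaw(v),2) for v in (rb0-hb,rf0-hf,lb-eb,lf-ef)],[round(np.degrees(np.arctan2(v[1],v[0])),2) for v in (hb-hf,eb-ef,lb-lf)])
for n in("jam_jar","spice_0","pepper_mill","used_mug"):
    print(n,[(round(r["conf"],2),atz("top",*r["bbox"][:2],.09).round(3).tolist()) for r in robot.regions_of("top",n)[:2]])
print(np.linalg.norm(hb-hf),np.linalg.norm(hb-rb0),np.linalg.norm(eb-ef),np.linalg.norm(lb-eb))
# optimise silhouette-like fit: pose x,y,yaw + lid from corners
from scipy.optimize import least_squares
obs=[(416,103),(378,218),(160,40),(125,152),(316,93),(294,182),(88,32),(56,127)]
obs=np.array(obs)/2.2+[140,160]
def pts(p):
    x,y,t,l=p; e=-.18+.031+l
    L=np.array([[.085,-.18,.137],[-.085,-.18,.137],[.085,.18,.131],[-.085,.18,.131],[.071,e,.127],[-.071,e,.127],[.071,e+.33,.127],[-.071,e+.33,.127]])
    R=np.array([[np.cos(t),-np.sin(t),0],[np.sin(t),np.cos(t),0],[0,0,1]]); return L@R.T+[x,y,0]
s=least_squares(lambda p:(proj("top",pts(p))-obs).ravel(),[.55,.1,0,.05],loss='soft_l1'); print(s.x,np.degrees(s.x[2])); print((proj("top",pts(s.x))-obs).round(1).tolist())
x,y,t,l=s.x; k=np.array([-.05,-.149+l+.15]); print("knob pred",x+np.cos(t)*k[0]-np.sin(t)*k[1],y+np.sin(t)*k[0]+np.cos(t)*k[1])
```

```text
hb [ 0.6467 -0.0636  0.137 ]
hf [ 0.4849 -0.0713  0.137 ]
rb0 [0.6027 0.287  0.131 ]
rf0 [0.4442 0.2677 0.131 ]
rb1 [0.64   0.0057 0.131 ]
eb [0.6129 0.0651 0.127 ]
ef [0.4901 0.0474 0.127 ]
lb [0.5779 0.383  0.127 ]
lf [0.4418 0.3672 0.127 ]
[np.float64(7.16), np.float64(6.84), np.float64(6.29), np.float64(8.59)] [np.float64(2.72), np.float64(8.2), np.float64(6.61)]
jam_jar [(0.82, [0.564, -0.314, 0.09])]
spice_0 [(0.82, [0.514, -0.389, 0.09]), (0.67, [0.485, -0.288, 0.09])]
pepper_mill [(0.94, [0.67, -0.272, 0.09])]
used_mug [(0.83, [0.525, 0.552, 0.09])]
0.16197520572940466 0.3534170320466375 0.12407250795017874 0.31985435052550587
[0.54347373 0.10412245 0.11632067 0.09479265] 6.664683658683035
[[0.6, -0.5], [3.8, 3.3], [-1.2, -2.0], [-2.5, 1.3], [3.0, -1.4], [0.3, 4.2], [-0.4, -1.6], [-0.9, -0.1]]
knob pred 0.48269405597743364 0.19346484196076005
```

Units first: shifts go in shares of 0.8 m and turns go in shares of 180 degrees. So -0.34 m is -0.425, -0.33 m is -0.4125, -26.5 degrees is -0.1472.

jog_arm([
  [-0.025, -0.025, 0, -0.0111, 0.093],
  [-0.0625, -0.06, 0, -0.0278, 0.093],
  [-0.1, -0.0963, 0, -0.0444, 0.093],
  [-0.1375, -0.1325, 0, -0.0611, 0.093],
  [-0.175, -0.1688, 0, -0.0778, 0.093],
  [-0.2125, -0.205, 0, -0.0944, 0.093],
  [-0.25, -0.2413, 0, -0.1111, 0.093],
  [-0.2875, -0.2775, 0, -0.1278, 0.093],
  [-0.325, -0.3138, 0, -0.1472, 0.093],
  [-0.3625, -0.35, 0, -0.1472, 0.093],
  [-0.4, -0.3863, 0, -0.1472, 0.093],
  [-0.425, -0.4125, 0, -0.1472, 0.093],
])

```text
clock: 1.8
tool_pos: [0.4553, 0.2526, 0.2439]
eef_rot: [-0.057, 0.998, -0.0, 0.0]
wrist_force: [0.9, -0.4, 0.2]
gripper_width: 1.001
grasp_force: 0.0
```

```bash
cat >> h.py <<'E'
from scipy.spatial.transform import Rotation as Ro
def st(goal=None):
    o=robot.get_obs(); M=Ro.from_quat(o["eef_rot"]).as_matrix()
    y=np.degrees(np.arctan2(M[1,1],M[0,1]))
    print("t",round(o["clock"],2),"pos",o["tool_pos"].round(4),"yaw",y.round(2),"Ftool",(M.T@o["wrist_force"]).round(2),"w",round(o["gripper_width"]*93,1),"g",round(o["grasp_force"],1))
    if goal is not None: print("shift tool",(M.T@(np.array(goal)-o["tool_pos"])).round(4),"tcp in tool axes",(M.T@o["tool_pos"]).round(4))
E
python3 - <<'E'
from h import *
st([.4825,.1985,.181])
E
```

```text
t 1.8 pos [0.4553 0.2526 0.2439] yaw 96.53 Ftool [-0.86 -0.52 -0.2 ] w 93.1 g 0.0
shift tool [-0.0208 -0.0568  0.063 ] tcp in tool axes [-0.4813  0.199  -0.2437]
```

Scaled: -0.057 m is -0.0713, -0.045 m is -0.0563.

jog_arm([
  [-0.01, -0.025, 0, 0, 0.093],
  [-0.0225, -0.0563, 0, 0, 0.093],
  [-0.0263, -0.0713, 0, 0, 0.093],
  [-0.0263, -0.0713, 0, 0, 0.093],
  [-0.0263, -0.0713, 0, 0, 0.093],
  [-0.0263, -0.0713, 0, 0, 0.093],
])

```text
clock: 2.3
tool_pos: [0.4806, 0.2037, 0.2437]
eef_rot: [-0.059, 0.998, 0.0, -0.0]
wrist_force: [0.8, 0.5, -0.0]
gripper_width: 0.999
grasp_force: 0.0
```

Run:
```python
from h import *
st([.4825,.1985,.181])
fs=[cv2.resize(f[150:300,150:340],None,fx=3,fy=3) if n=="side" else cv2.resize(f[150:290,150:340],None,fx=3,fy=3)[:0] for n,f in (("side",robot.grab_frame("side")),)]
cv2.imwrite("pics/s1.png",fs[0])
```

```text
t 2.3 pos [0.4806 0.2037 0.2437] yaw 96.77 Ftool [-0.82  0.45  0.04] w 92.9 g 0.0
shift tool [-0.0012 -0.0054  0.0627] tcp in tool axes [-0.5013  0.1457 -0.2436]
```

View pics/s1.png

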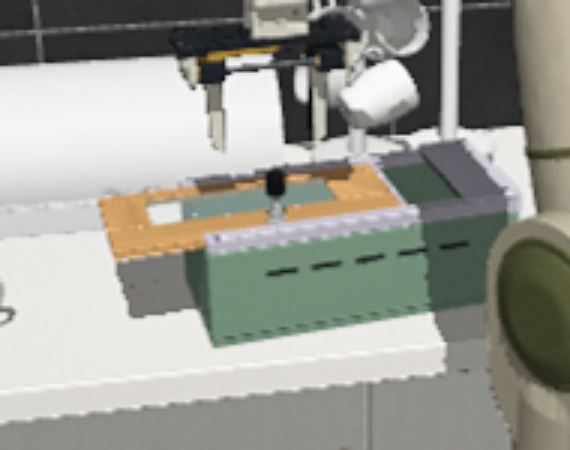

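The open fingers straddle the knob, which is at crop pixel (275,183). I'll go down and close on it.

Scaled: 0.063 m is 0.0788, 0.055 m is 0.0688.

jog_arm([
  [-0.0013, -0.0063, 0.0188, 0, 0.093],
  [-0.0013, -0.0063, 0.0438, 0, 0.093],
  [-0.0013, -0.0063, 0.0688, 0, 0.093],
  [-0.0013, -0.0063, 0.0788, 0, 0.093],
  [-0.0013, -0.0063, 0.0788, 0, 0.04],
  [-0.0013, -0.0063, 0.0788, 0, 0.025],
  [-0.0013, -0.0063, 0.0788, 0, 0.015],
  [-0.0013, -0.0063, 0.0788, 0, 0.015],
  [-0.0013, -0.0063, 0.0788, 0, 0.015],
  [-0.0013, -0.0063, 0.0788, 0, 0.015],
  [-0.0013, -0.0063, 0.0788, 0, 0.015],
  [-0.0013, -0.0063, 0.0788, 0, 0.015],
], force=30)

```text
clock: 3.35
tool_pos: [0.483, 0.1974, 0.1809]
eef_rot: [-0.058, 0.998, 0.0, 0.0]
wrist_force: [-0.5, -0.6, -0.1]
gripper_width: 0.474
grasp_force: 0.0
```

```bash
python3 -c "
from h import *
st([.4825,.1985,.181])"
```

```text
t 3.35 pos [0.483  0.1974 0.1809] yaw 96.68 Ftool [ 0.61 -0.57  0.15] w 44.1 g 0.0
shift tool [ 0.0003  0.0012 -0.0001] tcp in tool axes [-0.5028  0.1398 -0.1806]
```

jog_arm([
  [0, 0, 0, 0, 0.015],
  [0, 0, 0, 0, 0.015],
  [0, 0, 0, 0, 0.015],
  [0, 0, 0, 0, 0.015],
  [0, 0, 0, 0, 0.015],
  [0, 0, 0, 0, 0.015],
  [0, 0, 0, 0, 0.015],
  [0, 0, 0, 0, 0.015],
])

```text
clock: 4.02
tool_pos: [0.4829, 0.1973, 0.1806]
eef_rot: [-0.058, 0.998, -0.0, 0.0]
wrist_force: [0.2, -1.0, 0.8]
gripper_width: 0.231
grasp_force: 30.0
```

```bash
python3 -c "
from h import *
st([.4825,.1985,.181])"
```

```text
t 4.02 pos [0.4829 0.1973 0.1806] yaw 96.69 Ftool [-0.08 -1.05 -0.75] w 21.5 g 30.0
shift tool [ 0.0002  0.0012 -0.0004] tcp in tool axes [-0.5025  0.1397 -0.1806]
```

Scaled: -0.06 m is -0.075, -0.058 m is -0.0725.

jog_arm([
  [0, -0.0038, 0, 0, 0.015],
  [0, -0.01, 0, 0, 0.015],
  [0, -0.0175, 0, 0, 0.015],
  [0, -0.025, 0, 0, 0.015],
  [0, -0.0325, 0, 0, 0.015],
  [0, -0.04, 0, 0, 0.015],
  [0, -0.0475, 0, 0, 0.015],
  [0, -0.055, 0, 0, 0.015],
  [0, -0.0625, 0, 0, 0.015],
  [0, -0.0688, 0, 0, 0.015],
  [0, -0.0725, 0, 0, 0.015],
  [0, -0.075, 0, 0, 0.015],
])

```text
clock: 5.02
tool_pos: [0.4899, 0.1371, 0.1806]
eef_rot: [-0.058, 0.998, -0.0, -0.0]
wrist_force: [-0.1, 3.2, -0.7]
gripper_width: 0.229
grasp_force: 30.0
```

```bash
python3 -c "
from h import *
st([.4825,.1985,.181])
f=robot.grab_frame('top');cv2.imwrite('pics/t2.png',cv2.resize(f[160:290,140:420],None,fx=2.8,fy=2.8))"
```

```text
t 5.02 pos [0.4899 0.1371 0.1806] yaw 96.66 Ftool [-0.31  3.15  0.66] w 21.3 g 30.0
shift tool [ 0.0002  0.0618 -0.0004] tcp in tool axes [-0.5025  0.0794 -0.1807]
```

View pics/t2.png

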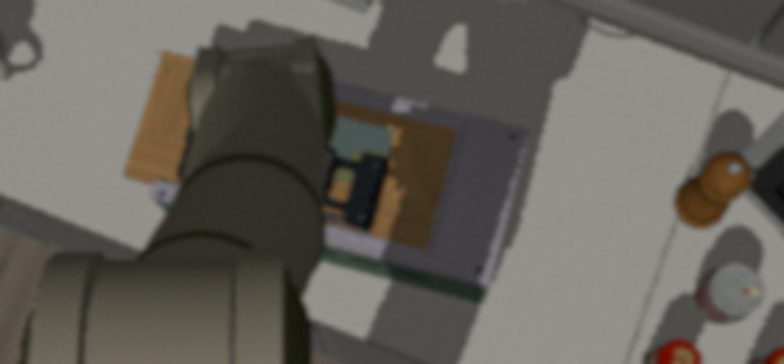

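The lid has followed: its leading edge at crop (450,130)–(430,245) is reaching the hood, and side force is near zero. From here I'll go on in small steps and check the force.

Scaled: -0.012 m is -0.015, -0.011 m is -0.0138.

jog_arm([
  [0, -0.0025, 0, 0, 0.015],
  [0, -0.005, 0, 0, 0.015],
  [0, -0.0075, 0, 0, 0.015],
  [0, -0.01, 0, 0, 0.015],
  [0, -0.0113, 0, 0, 0.015],
  [0, -0.0125, 0, 0, 0.015],
  [0, -0.0138, 0, 0, 0.015],
  [0, -0.015, 0, 0, 0.015],
])

```text
clock: 5.73
tool_pos: [0.4912, 0.1258, 0.1806]
eef_rot: [-0.058, 0.998, 0.0, 0.0]
wrist_force: [-0.9, 2.0, 0.0]
gripper_width: 0.231
grasp_force: 30.0
```

Scaled: -0.004 m is -0.005, -0.003 m is -0.0038.

jog_arm([
  [0, -0.0013, 0, 0, 0.015],
  [0, -0.0025, 0, 0, 0.015],
  [0, -0.0038, 0, 0, 0.015],
  [0, -0.005, 0, 0, 0.015],
])

```text
clock: 6.07
tool_pos: [0.4917, 0.1218, 0.1806]
eef_rot: [-0.058, 0.998, -0.0, -0.0]
wrist_force: [0.1, 1.2, -1.7]
gripper_width: 0.23
grasp_force: 30.0
```

Scaled: -0.003 m is -0.0038, -0.002 m is -0.0025.

jog_arm([
  [0, -0.0013, 0, 0, 0.015],
  [0, -0.0025, 0, 0, 0.015],
  [0, -0.0038, 0, 0, 0.015],
])

```text
clock: 6.32
tool_pos: [0.4921, 0.1188, 0.1806]
eef_rot: [-0.058, 0.998, -0.0, 0.0]
wrist_force: [-1.4, 2.4, -1.1]
gripper_width: 0.232
grasp_force: 30.0
```

Scaled: -0.002 m is -0.0025, -0.001 m is -0.0013.

jog_arm([
  [0, -0.0013, 0, 0, 0.015],
  [0, -0.0025, 0, 0, 0.015],
  [0, -0.0025, 0, 0, 0.015],
])

```text
clock: 6.57
tool_pos: [0.4923, 0.1166, 0.1806]
eef_rot: [-0.058, 0.998, -0.0, -0.0]
wrist_force: [0.4, 0.6, -1.4]
gripper_width: 0.233
grasp_force: 30.0
```

Scaled: -0.002 m is -0.0025, -0.001 m is -0.0013.

jog_arm([
  [0, -0.0013, 0, 0, 0.015],
  [0, -0.0025, 0, 0, 0.015],
  [0, -0.0025, 0, 0, 0.015],
])

```text
clock: 6.82
tool_pos: [0.4925, 0.1147, 0.1806]
eef_rot: [-0.058, 0.998, -0.0, -0.0]
wrist_force: [-0.4, 1.7, -0.7]
gripper_width: 0.229
grasp_force: 30.0
```

Scaled: -0.002 m is -0.0025, -0.001 m is -0.0013.

jog_arm([
  [0, -0.0013, 0, 0, 0.015],
  [0, -0.0025, 0, 0, 0.015],
  [0, -0.0025, 0, 0, 0.015],
])

```text
clock: 7.07
tool_pos: [0.4928, 0.1127, 0.1807]
eef_rot: [-0.058, 0.998, -0.0, 0.0]
wrist_force: [-0.8, 2.5, -0.6]
gripper_width: 0.229
grasp_force: 30.0
```

Scaled: -0.002 m is -0.0025, -0.001 m is -0.0013.

jog_arm([
  [0, -0.0013, 0, 0, 0.015],
  [0, -0.0025, 0, 0, 0.015],
  [0, -0.0025, 0, 0, 0.015],
])

```text
clock: 7.32
tool_pos: [0.493, 0.1107, 0.1806]
eef_rot: [-0.058, 0.998, -0.0, 0.0]
wrist_force: [0.4, 2.2, -1.4]
gripper_width: 0.23
grasp_force: 30.0
```

Scaled: -0.002 m is -0.0025, -0.001 m is -0.0013.

jog_arm([
  [0, -0.0013, 0, 0, 0.015],
  [0, -0.0025, 0, 0, 0.015],
  [0, -0.0025, 0, 0, 0.015],
])

```text
clock: 7.57
tool_pos: [0.4932, 0.1087, 0.1806]
eef_rot: [-0.058, 0.998, -0.0, 0.0]
wrist_force: [-0.6, 1.9, -1.2]
gripper_width: 0.231
grasp_force: 30.0
```

Scaled: -0.002 m is -0.0025, -0.001 m is -0.0013.

jog_arm([
  [0, -0.0013, 0, 0, 0.015],
  [0, -0.0025, 0, 0, 0.015],
  [0, -0.0025, 0, 0, 0.015],
])

```text
clock: 7.82
tool_pos: [0.4935, 0.1067, 0.1807]
eef_rot: [-0.058, 0.998, -0.0, 0.0]
wrist_force: [-0.7, 1.3, -0.8]
gripper_width: 0.226
grasp_force: 30.0
```

Scaled: -0.002 m is -0.0025, -0.001 m is -0.0013.

jog_arm([
  [0, -0.0013, 0, 0, 0.015],
  [0, -0.0025, 0, 0, 0.015],
  [0, -0.0025, 0, 0, 0.015],
])

```text
clock: 8.07
tool_pos: [0.4937, 0.1047, 0.1806]
eef_rot: [-0.058, 0.998, -0.0, 0.0]
wrist_force: [-1.0, 1.3, -0.5]
gripper_width: 0.228
grasp_force: 30.0
```

Scaled: -0.002 m is -0.0025, -0.001 m is -0.0013.

jog_arm([
  [0, -0.0013, 0, 0, 0.015],
  [0, -0.0025, 0, 0, 0.015],
  [0, -0.0025, 0, 0, 0.015],
])

```text
clock: 8.32
tool_pos: [0.4939, 0.1028, 0.1806]
eef_rot: [-0.058, 0.998, -0.0, 0.0]
wrist_force: [0.2, 1.8, -1.4]
gripper_width: 0.23
grasp_force: 30.0
```

Scaled: -0.002 m is -0.0025, -0.001 m is -0.0013.

jog_arm([
  [0, -0.0013, 0, 0, 0.015],
  [0, -0.0025, 0, 0, 0.015],
  [0, -0.0025, 0, 0, 0.015],
])

```text
clock: 8.57
tool_pos: [0.4941, 0.101, 0.1806]
eef_rot: [-0.058, 0.998, 0.0, -0.0]
wrist_force: [-0.9, 3.0, -1.1]
gripper_width: 0.229
grasp_force: 30.0
```

Scaled: -0.002 m is -0.0025, -0.001 m is -0.0013.

jog_arm([
  [0, -0.0013, 0, 0, 0.015],
  [0, -0.0025, 0, 0, 0.015],
  [0, -0.0025, 0, 0, 0.015],
])

```text
clock: 8.82
tool_pos: [0.4943, 0.0996, 0.1806]
eef_rot: [-0.059, 0.998, 0.0, 0.0]
wrist_force: [-0.8, 5.5, -2.2]
gripper_width: 0.227
grasp_force: 30.0
```

Scaled: -0.001 m is -0.0013.

jog_arm([
  [0, -0.0013, 0, 0, 0.015],
  [0, -0.0013, 0, 0, 0.015],
  [0, -0.0013, 0, 0, 0.015],
])

```text
clock: 9.07
tool_pos: [0.4944, 0.099, 0.1806]
eef_rot: [-0.059, 0.998, 0.0, 0.0]
wrist_force: [-0.6, 6.8, -2.2]
gripper_width: 0.23
grasp_force: 30.0
```

```bash
cat >> h.py <<'E'
def avg(n=6):
    F=[];P=[]
    for _ in range(n):
        robot.grab_frame("side"); o=robot.get_obs(); M=Ro.from_quat(o["eef_rot"]).as_matrix(); F.append(M.T@o["wrist_force"]); P.append(o["tool_pos"])
    p=np.mean(P,0); print("t",round(o["clock"],2),"F",np.mean(F,0).round(2),"pos",p.round(5),"slide",round(float(p@[-np.sin(np.radians(6.67)),np.cos(np.radians(6.67)),0]),5),"z",p[2].round(5))
E
python3 -c "
from h import *
avg()"
```

```text
t 9.37 F [0.7  6.48 1.82] pos [0.49438 0.09897 0.18064] slide 0.04088 z 0.18064
```

Scaled: -0.002 m is -0.0025, -0.001 m is -0.0013.

jog_arm([
  [0, -0.0013, 0, 0, 0.015],
  [0, -0.0025, 0, 0, 0.015],
  [0, -0.0025, 0, 0, 0.015],
])

```text
clock: 9.62
tool_pos: [0.4945, 0.0976, 0.1806]
eef_rot: [-0.059, 0.998, 0.001, 0.0]
wrist_force: [-1.6, 9.4, -2.5]
gripper_width: 0.233
grasp_force: 30.0
```

```bash
python3 -c "
from h import *
avg()"
```

```text
t 9.92 F [0.75 9.05 2.28] pos [0.49453 0.09764 0.18064] slide 0.03954 z 0.18064
```

Scaled: 0.012 m is 0.015, 0.01 m is 0.0125.

jog_arm([
  [0, 0.0025, 0, 0, 0.015],
  [0, 0.005, 0, 0, 0.015],
  [0, 0.0075, 0, 0, 0.015],
  [0, 0.01, 0, 0, 0.015],
  [0, 0.0125, 0, 0, 0.015],
  [0, 0.015, 0, 0, 0.015],
  [0, 0.015, 0, 0, 0.015],
  [0, 0.015, 0, 0, 0.015],
  [0, 0.015, 0, 0, 0.015],
])

```text
clock: 10.67
tool_pos: [0.4933, 0.1079, 0.1806]
eef_rot: [-0.058, 0.998, -0.0, 0.0]
wrist_force: [0.1, -1.7, -1.3]
gripper_width: 0.228
grasp_force: 30.0
```

```bash
python3 -c "
from h import *
avg()"
```

```text
t 10.97 F [-0.2  -1.73  1.15] pos [0.49332 0.10788 0.18062] slide 0.04985 z 0.18062
```

Scaled: 0.0034 m is 0.0043, 0.003 m is 0.0038.

jog_arm([
  [0, 0.0019, 0, 0, 0.015],
  [0, 0.0038, 0, 0, 0.015],
  [0, 0.0043, 0, 0, 0.015],
  [0, 0.0043, 0, 0, 0.015],
  [0, 0.0043, 0, 0, 0.015],
])

```text
clock: 11.38
tool_pos: [0.4929, 0.1116, 0.1806]
eef_rot: [-0.058, 0.998, 0.0, 0.0]
wrist_force: [0.7, -1.9, -1.5]
gripper_width: 0.231
grasp_force: 30.0
```

```bash
python3 -c "
from h import *
avg()"
```

```text
t 11.68 F [ 0.17 -0.87  1.38] pos [0.49289 0.1116  0.18063] slide 0.05359 z 0.18063
```

Scaled: 0.005 m is 0.0063, -0.0004 m is -0.0005.

jog_arm([
  [0, -0.0005, 0.0013, 0, 0.015],
  [0, -0.0005, 0.0025, 0, 0.015],
  [0, -0.0005, 0.0038, 0, 0.015],
  [0, -0.0005, 0.005, 0, 0.015],
  [0, -0.0005, 0.0063, 0, 0.015],
  [0, -0.0005, 0.0063, 0, 0.015],
])

```text
clock: 12.18
tool_pos: [0.493, 0.1112, 0.1755]
eef_rot: [-0.059, 0.998, 0.0, 0.0]
wrist_force: [-0.8, 3.0, -0.9]
gripper_width: 0.229
grasp_force: 30.0
```

```bash
python3 -c "
from h import *
avg(4)"
```

```text
t 12.38 F [0.49 2.21 1.78] pos [0.49296 0.11103 0.17546] slide 0.05302 z 0.17546
```

Scaled: 0.0095 m is 0.0119, 0.009 m is 0.0113.

jog_arm([
  [0, 0, 0.0025, 0, 0.015],
  [0, 0, 0.005, 0, 0.015],
  [0, 0, 0.0075, 0, 0.015],
  [0, 0, 0.01, 0, 0.015],
  [0, 0, 0.0113, 0, 0.015],
  [0, 0, 0.0119, 0, 0.015],
  [0, 0, 0.0119, 0, 0.015],
])

```text
clock: 12.97
tool_pos: [0.493, 0.111, 0.1665]
eef_rot: [-0.058, 0.998, -0.0, 0.0]
wrist_force: [-1.9, 2.2, 8.1]
gripper_width: 0.229
grasp_force: 30.0
```

```bash
python3 -c "
from h import *
avg(4)
f=robot.grab_frame('side');cv2.imwrite('pics/s3.png',cv2.resize(f[150:300,150:340],None,fx=4,fy=4))"
```

```text
t 13.17 F [ 2.44  2.74 -7.47] pos [0.49306 0.11098 0.16649] slide 0.05296 z 0.16649
```

View pics/s3.png

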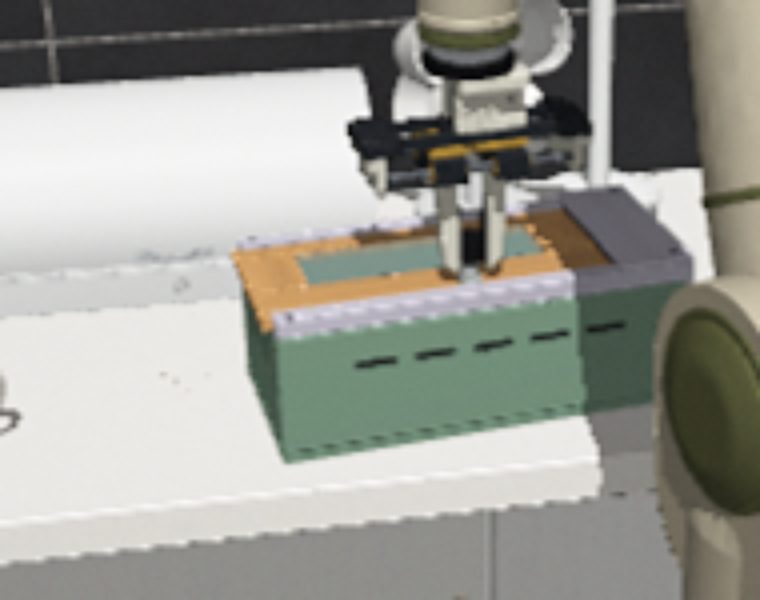

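The tool is 14.1 mm lower and the resistance has just risen, which fits the pin reaching its stop. The picture shows the knob low between the fingers at about crop (473,245). I'll let go, raise the arm and check.

Scaled: -0.085 m is -0.1063, -0.05 m is -0.0625.

jog_arm([
  [0, 0, -0.0006, 0, 0.03],
  [0, 0, -0.0006, 0, 0.05],
  [0, 0, -0.0006, 0, 0.07],
  [0, 0, -0.0006, 0, 0.07],
  [0, 0, -0.0006, 0, 0.07],
  [0, 0, -0.0006, 0, 0.07],
  [0, 0, -0.0006, 0, 0.07],
  [0, 0, -0.0006, 0, 0.07],
  [0, 0, -0.025, 0, 0.07],
  [0, 0, -0.0625, 0, 0.07],
  [0, 0, -0.1063, 0, 0.07],
  [0, 0, -0.1063, 0, 0.07],
])

```text
clock: 14.22
tool_pos: [0.4952, 0.1116, 0.2563]
eef_rot: [-0.058, 0.998, 0.001, 0.004]
wrist_force: [0.7, 0.1, 0.2]
gripper_width: 0.752
grasp_force: 0.0
```

Run:
```python
from h import *
st()
f=robot.grab_frame('side');cv2.imwrite('pics/s4.png',cv2.resize(f[150:300,150:340],None,fx=4,fy=4))
r=robot.regions_of('side','pin_knob')[:2]; c=[x["bbox"] for x in r]; print([x["conf"] for x in r],c)
print("home",proj('side',[.493,.111,.158]),"up",proj('side',[.493,.111,.172]))
```

```text
t 14.22 pos [0.4952 0.1116 0.2563] yaw 96.67 Ftool [-0.74 -0.02 -0.2 ] w 69.9 g 0.0
[] []
home [[266.66395644 211.66735526]] up [[266.61902771 207.80575584]]
```

View pics/s4.png

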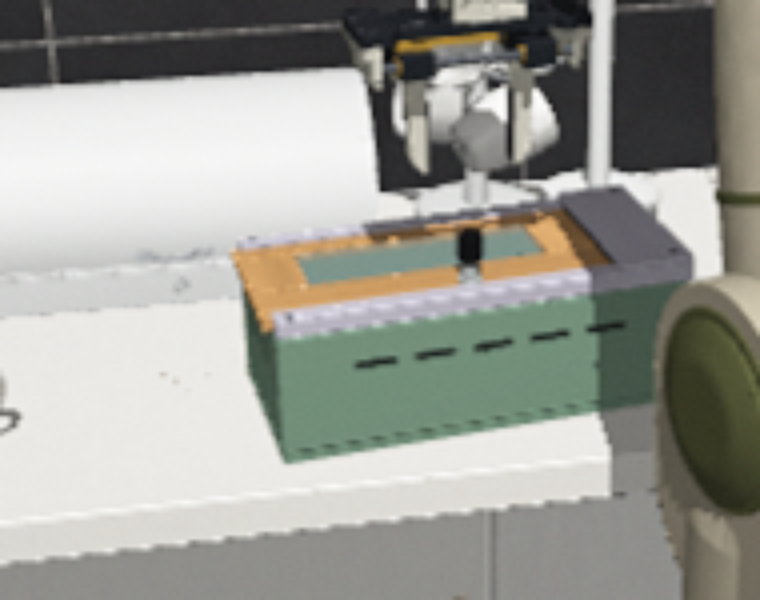

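The knob's centre is at crop (470,247), which is full-image row 211.7. That matches the home prediction of 211.7; the up position would be 207.8.

```bash
python3 -c "
from station import robot
print(robot.job_done())"
```

```text
the job is handed in; nothing more can be done
None
```

The job is handed in: I pressed the lid gently against the seal (about 7 N), eased it back about 10 mm from first touch, and pushed the pin down to its stop in the first airing hole; the hand-in gave no verdict.

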